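# Swing the loaded nest under the press and relock the index plunger

### The arm

A 6-joint arm with a two-finger parallel gripper is mounted at the origin on the work surface. World frame = base frame: x ahead of the robot, y to its left, z up, the work surface at z = 0. Lengths are in m, angles in degrees, forces in N, time in s.
With the tool pointing down it reaches from about 0.4 to 0.825 m from the base axis. Payload 7 kg.
Tool frame: the origin (TCP) lies midway between the tips of the shut fingers; the grasp point (between the pads) lies 19 mm behind it; z points along the fingers, y is the direction in which the jaws open and shut (so a half turn about z gives the same grasp; the last joint's range is limited). The gripper opens to 88 mm and grips with 3 to 60 N. Pads are 19 mm wide; open, the fingers measure 130 mm over their backs; the gripper's body (78 mm by 193 mm) begins 47 mm behind the grasp point.
Start: joints at [-49.842, 20.546, 0.682, 0, -70.136, -16.507], TCP at [0.271, -0.618, 0.227] pointing down, gripper open.
Joint ranges: [-176.03, 176.03], [-82.01, 121.73], [-58.28, 71.71], [-173.87, 95.51], [-174.79, -0.11], [-173.66, 173.66]. Speed limits (degrees/s): [136.94, 136.94, 172.46, 180, 180, 180].

### API

Orientations are given as [roll, pitch, yaw] about the fixed x, y, z axes, in that order (R = Rz(yaw) Ry(pitch) Rx(roll)).
In Python, from plant import r gives the robot as it stands. The module is installed in compiled form; this text tells all that it offers.
- The arm moves only by the tool send_rows, never from a script. Its argument "motion" is a list of rows, each an object with "travel": the shift along the tool's x, y, z in m, a list of three; "spin": the turn about the tool's z in degrees. In form: [{"travel": [tx, ty, tz], "spin": spin}, ...]. A call has 1 to 5 rows; each row shifts and turns the pose as measured when the row begins, along the tool's axes as they then stand; what a row does not reach is not made up. A row lasts 1/12 s, in which the tool goes at most 41.7 mm and 7.16 degrees, less where a joint would pass 70% of its speed; a pose out of reach is approached as far as the arm can. A call is refused whole if a number of a shift passes 0.0417 or a number of a turn 7.16, either way. A call with a gripper value outside its range is refused whole. "gripper" is the gripper command: -1 is shut, 1 is fully open, values between are in proportion, set as the call begins (left out, the last holds). The fingers move at their own pace and stop on an object; "squeeze" is the grip in N (left out, the last holds). Time passes only in rows, so rows that do not move let the fingers close. It gives the time, the measured TCP pose, the force and the opening at its end, in the units of the state.
- r.get_state(): the state, without advancing time (a new reading comes with each control period).
- r.capture(name): name is "scene" or "side" or "wrist"; returns (picture, depth): 480x640x3 uint8, blue, green, red; 480x640 float32, m along the optical axis (not along the pixel's ray), 0 where there is no reading.
- r.get_calibration(name): a dict with "fov_y" (degrees; the focal length in pixels is half the picture's height over the tangent of half this angle, whatever the lens; pixels are square), "cx", "cy" (the principal point, pixels), "origin" and "orientation" of the camera in the world. Camera axes: x right, y down, z forward; pixel columns grow to the right and rows downward; lengths in m; the calibration is good to about 2 mm. A picture is of the moment at which its call begins: read the wrist's pose just before it. get_calibration takes no time and is no camera call; for the wrist camera it gives the pose at the moment of the call.
- r.close_job(): hands the job in, once; it reports no verdict.
Trained networks look in the newest picture that a camera, given by its name, has taken for a name from the list of things; names that differ only in an ending like _2 or _b are one class to them, and where a whole thing is asked for, a point or a joint stands for the part that bears it (a point fixed in the world has none). Each returns a list of dicts, best first, with "conf" (0 to 1); they miss things now and then, are a little off and sometimes report something else, mostly with a low value. They report only what shows in the picture. A call takes as long as a camera call.
- r.boxes_of(camera, target): "at" ([x, y, z] in m, in the coordinates of the camera as it stood for that picture, good to about 4 mm: the middle of the surface that is visible of it).
- r.pinpoint(camera, target): "at" ([x, y, z] in m, in the coordinates of the camera as it stood for that picture, good to about 4 mm: a listed point, or the origin of a listed thing).
The state is a dict: "time_s": time; "joints": joint angles; "qd": joint speeds; "joint_torque": joint torques, N m; "tcp_pos": TCP position; "eef_rot": TCP orientation; "contact_force": force on the tool from outside, world axes, zero at the start; "moment": the same for the moment, N m; "gripper_width": finger opening in m.
Only numpy, scipy, OpenCV 4.12 (cv2) and the standard library are available. Lean on these libraries where they do the work, as an engineer would, in place of code of your own. Each camera call takes 0.05 s, during which the arm holds its last target. There are 200 camera calls.

### The job

On the press fixture, pull up the winged index knob and twist it a quarter turn so that it stays out, then swing the round plate by its handle until the housing whose bush still stands proud is under the press ram. Twist the knob back so that its pin drops fully home in that station's bush and the plate is locked, with both housings still seated in their nests and without knocking about the loose things around the fixture.

Things in the scene. Friction and masses are not known exactly. Their poses are not given: they have to be found in the camera images.
- station: Fixed press fixture: dark steel plate 360 x 450 x 15 mm, round index flange (280 mm across, top 40 mm above the bench), green arbor press on its +y side. Origin on the bench under the swing plate's pivot, z up. Press column from 165 mm along +y; head 60 mm wide, to 34 mm from the pivot, 215 mm up and more; ram down to 127 mm; press lever on the +x side. The press itself is not operated.
- dial_axis (a point): The pivot of the swing plate, at the height of the plate's top face (56 mm above the bench). The plate is a round aluminium disc, 204 mm across, 14 mm thick, with two ears and two round nests, lying on the index flange.
- ram_axis (a point): Point straight under the press ram, on the plane of the plate's top face, 66 mm from the pivot. Where a nest's centre must come.
- dial (a joint): Swing plate angle, rad: 0 at the start (middle), positive anticlockwise from above, stops at +-1.19. Bushes for the pin at -1.047, 0 and +1.047 (60 degrees apart): at +1.047 the nest that started on the station's +x side is under the ram, at -1.047 the one from the -x side. Light friction (about 2 N at the handle); stays where it is left.
- plunger (a joint): Height of the index pin, m: 0 home (10 mm deep in its bush), 0.012 parked, stop at 0.018. A spring presses it down: 4.5 N at 0, 7.5 N at the stop. The domed 10 mm pin rides on the flange, drops in when over a bush, and draws the plate true if it is within about 3 mm of centre.
- knob (a joint): Twist of the winged knob, rad: 0 when the wings lie along the rim and the rib under it can drop in the housing's slot (locked). It turns only when pulled up over 12 mm, either way, stops at +-1.62. From about +-0.7 it rests on the housing's top and stays out when let go; twisted back within about +-0.3 the spring draws it into the slot.
- knob_grip (a point): Centre of the knob's black wing bar, 44 mm long (this frame's y), 14 mm thick (x), 22 mm high (z, up, the pull axis). 105 mm above the bench when home, 117 mm parked; turns and rises with the knob. The 27 mm steel housing below it ends 79 mm above the bench. On the plate, 115 mm from the pivot, at the start 26 degrees anticlockwise of the station's -y direction.
- handle_grip (a point): Middle of the grip of the black upright handle: 24 mm in diameter, from 62 to 126 mm above the bench, this point at 103 mm. On the plate, 115 mm from the pivot, at the start 26 degrees clockwise of the station's -y direction, 101 mm from the knob. The sleeve spins freely on its stud, so a gripper may keep its direction while swinging it.
- housing_proud: The housing still to be pressed: round, aluminium, flange 50 mm across and 9 mm thick, barrel 39 mm across up to 28 mm, a 24 mm steel bush standing 16 mm proud of it (44 mm high in all). Loose in one of the plate's two black nest rings (53 mm inside, 12 mm deep, 66 mm from the pivot). Origin at the centre of its underside, 56 mm above the bench.
- housing_flush: The same housing already pressed: its bush stands only 1.5 mm out (29.5 mm high in all). Sits in the other nest. Origin at the centre of its underside.
- stop_block: Bystander: loose steel block 50 x 32 x 28 mm on the fixture's plate beside the flange, at the corner away from the robot and the press. Origin under its centre.
- wrench: Bystander: 150 mm wrench lying on the fixture's plate beside the press column, on the robot's side.
- grease_jar: Bystander: white jar with black lid, 64 mm across, 65 mm high, on the right of the bench.
- bush_bin: Bystander: grey open bin of bushes, 120 x 180 x 60 mm, on the right of the bench.
- mallet: Bystander: 260 mm mallet lying at the near right of the bench.

How it is judged (in metres and radians):
On the way, in this order (a step that is already met when the one before it is completed fails the run):
1. the knob is pulled out and twisted so that it is held out, with the plate still at its starting station (value of joint plunger above 0.01 m and (value of joint knob above 0.7 rad or value of joint knob below -0.7 rad) and value of joint dial between -0.1 and 0.1 rad), for 0.2 s.
2. the plate is swung most of the way to a side station with the plunger still held out (value of joint plunger above 0.01 m and (value of joint knob above 0.7 rad or value of joint knob below -0.7 rad) and (value of joint dial above 0.8 rad or value of joint dial below -0.8 rad)), for 0.2 s.
At the end, for the whole second after the job is handed in: The housing with the proud bush is within 8 mm of the ram's axis, the plate is at rest at a side station (within 0.03 rad), the pin is home (within 2.5 mm), and both housings sit upright in their nests (horizontal distance between housing_proud and ram_axis below 0.008 m and (value of joint dial above 1.017 rad or value of joint dial below -1.017 rad) and value of joint dial between -1.077 and 1.077 rad and value of joint plunger below 0.0025 m and velocity of joint dial between -0.05 and 0.05 rad/s and height (world z) of each of housing_proud, housing_flush below 0.06 m and angle between each of housing_proud, housing_flush's own z axis and vertical below 0.08 rad and horizontal distance between housing_proud and housing_flush between 0.107 and 0.121 m); the robot touches nothing.
It fails at once if the stop block, wrench, jar, bin or mallet is shifted by more than 40 mm (distance of any of stop_block, wrench, grease_jar, bush_bin, mallet from where it was at the start of the episode above 0.04 m).
It also fails if it takes over 64 s, if anything falls off the work surface, if the arm or the gripper's body presses on something with over 40 N, if the wrist force passes 120 N, or if a joint passes its speed limit or range.

## Working session

There is one attempt and no reset: what is moved stays moved. The work goes in short steps, Python scripts to look and compute and a tool call to move; the robot and the scene stay as the last step left them, time stands still between calls to the robot, and variables do not carry over. Pictures are saved under pics/ and viewed, about 8 in all and at most 12, crops included, and the job is handed in when it is done.

Besides the shell and the picture viewer there is one more tool, called after "Call:" by a JSON object that holds its "fn" and its "kwargs", one argument or row to a line. send_rows: Moves the arm, as the interface text tells. Its arguments: {"type":"object","properties":{"motion":{"type":"array"},"gripper":{"type":"number"},"squeeze":{"type":"number"}},"required":["motion"]}

```bash
mkdir -p pics; cat > h.py <<'E'
import numpy as np, cv2
from scipy.spatial.transform import Rotation as R
from plant import r
def camT(c):
    o=np.array(c["orientation"],float)
    M=o if o.shape==(3,3) else (R.from_euler('xyz',o,degrees=True).as_matrix() if o.size==3 else R.from_quat(o).as_matrix())
    return M,np.array(c["origin"],float)
def snap(n,f=None):
    c=r.get_calibration(n); p,d=r.capture(n)
    if f: cv2.imwrite('pics/'+f,p)
    return c,p,d
def find(n,c,t,kind='pinpoint'):
    M,o=camT(c)
    return [(np.round(M@np.array(q["at"])+o,4).tolist(),round(q["conf"],2)) for q in getattr(r,kind)(n,t)[:2]]
E
python3 - <<'E'
from h import *
print(r.get_state())
for n in ("scene","side"):
    c,p,d=snap(n,n+"0.png"); print(n,c)
    for t in ("station","dial_axis","ram_axis","knob_grip","handle_grip","housing_proud","housing_flush","stop_block","wrench","grease_jar","bush_bin","mallet"): print(t,find(n,c,t))
E
```

```text
{'time_s': 0.0, 'joints': array([-4.98413476e+01,  2.05885091e+01,  6.32971043e-01, -1.93017730e-02,
       -7.01355298e+01, -1.65084804e+01]), 'qd': array([ 0.03723401, -0.0595629 , -0.00854   , -0.05290249,  0.07152845,
        0.02166079]), 'joint_torque': array([ 5.36458665e-04, -5.82726073e+01,  2.93063325e+01,  6.99733302e+00,
        6.89477936e-03, -1.80313100e-04]), 'tcp_pos': array([ 0.27056483, -0.61786109,  0.22565219]), 'eef_rot': array([ 1.79907530e+02, -8.48291859e-03, -1.56356394e+02]), 'contact_force': array([ 0.28818102, -0.00308202,  0.53576536]), 'moment': array([ 0.01837445,  0.00606563, -0.0249134 ]), 'gripper_width': 0.08750405350791517}
scene {'fov_y': 42.393967721979195, 'cx': 324.39624861512965, 'cy': 230.72531922087816, 'origin': array([1.13318651, 0.59686876, 1.11556794]), 'orientation': array([-139.16030711,   -1.11722819,  139.97055537])}
station [([0.5802, 0.0472, 0.0007], 0.67)]
dial_axis [([0.5831, 0.0486, 0.0606], 0.67)]
ram_axis [([0.5819, 0.1165, 0.0562], 0.61)]
knob_grip []
handle_grip [([0.5283, -0.052, 0.1044], 0.58)]
housing_proud []
housing_fl
[... 388 characters left out ...]
0.60822478]), 'orientation': array([-117.99520549,   -0.21345302, -146.98697574])}
station [([0.5813, 0.0497, -0.0032], 0.95), ([0.6249, -0.0577, 0.1013], 0.69)]
dial_axis []
ram_axis [([0.5835, 0.1134, 0.0597], 0.96), ([0.6726, -0.2778, -0.0051], 0.62)]
knob_grip [([0.621, -0.055, 0.1031], 0.47)]
handle_grip [([0.523, -0.0504, 0.1006], 0.61)]
housing_proud [([0.5215, 0.081, 0.0578], 0.62)]
housing_flush [([0.6347, 0.081, 0.0561], 0.87)]
stop_block [([0.7238, -0.0896, 0.0145], 0.77)]
wrench [([0.4684, 0.2503, 0.0107], 0.59)]
grease_jar [([0.6751, -0.278, -0.0031], 0.59)]
bush_bin [([0.6117, -0.4477, -0.0015], 0.68)]
mallet [([0.5851, 0.0514, 0.0001], 0.61), ([0.401, -0.4213, -0.0009], 0.55)]
```

View pics/scene0.png

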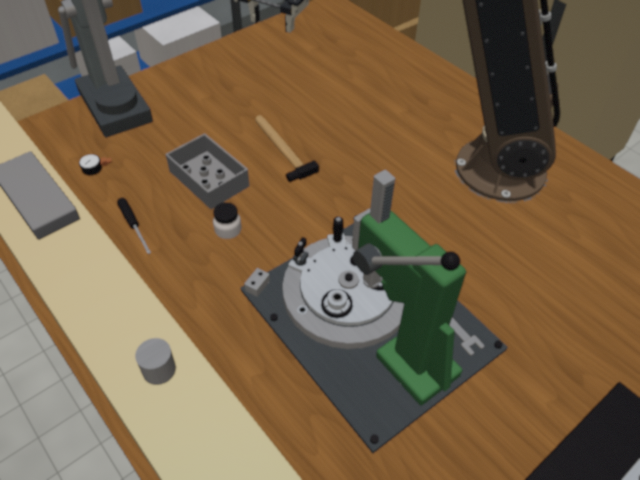

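View pics/side0.png

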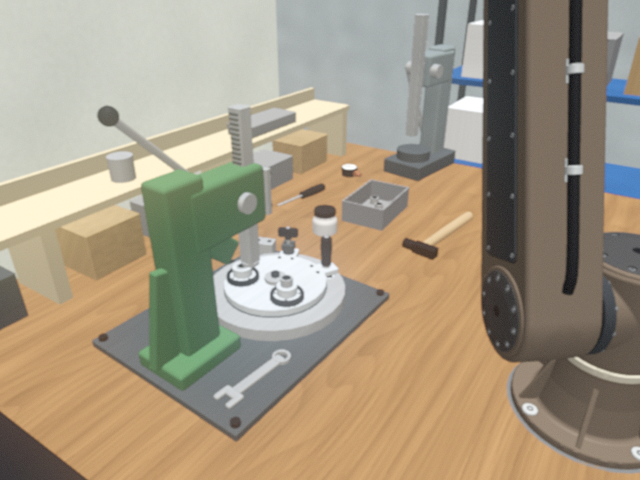

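The plate lies in front of the press. In the side view, the tall bush is on the robot-side nest (287,290) and the flush one is at (242,270). The knob is at (288,238) and the handle at (326,252). The target is therefore dial = -1.047. Next I move over the knob.

Call:
{"fn": "send_rows", "kwargs": {
  "motion": [
    {"travel":[-0.031,0.0215,0],"spin":0},
    {"travel":[-0.031,0.0215,0],"spin":0},
    {"travel":[-0.031,0.0215,0],"spin":0},
    {"travel":[-0.031,0.0215,0],"spin":0},
    {"travel":[-0.031,0.0215,0],"spin":0}
  ],
  "gripper": 1
}}

```text
time_s: 1.72
tcp_pos: [0.3685, -0.458, 0.2242]
eef_rot: [179.9, -0.1, -156.9]
contact_force: [1.5, 0.0, -0.3]
gripper_width: 0.0876
```

Call:
{"fn": "send_rows", "kwargs": {
  "motion": [
    {"travel":[-0.031,0.0215,0],"spin":0},
    {"travel":[-0.031,0.0215,0],"spin":0},
    {"travel":[-0.031,0.0215,0],"spin":0},
    {"travel":[-0.031,0.0215,0],"spin":0},
    {"travel":[-0.031,0.0215,0],"spin":0}
  ]
}}

```text
time_s: 2.13
tcp_pos: [0.4724, -0.2902, 0.2253]
eef_rot: [-179.9, -0.0, -157.0]
contact_force: [0.8, -0.1, -0.4]
gripper_width: 0.0875
```

Call:
{"fn": "send_rows", "kwargs": {
  "motion": [
    {"travel":[-0.031,0.0215,0],"spin":0},
    {"travel":[-0.031,0.0215,0],"spin":0},
    {"travel":[-0.031,0.0215,0],"spin":0},
    {"travel":[-0.031,0.0215,0],"spin":0},
    {"travel":[0,0,0],"spin":0}
  ]
}}

```text
time_s: 2.55
tcp_pos: [0.5589, -0.1506, 0.227]
eef_rot: [-179.8, 0.2, -156.7]
contact_force: [-0.3, -1.2, 0.0]
gripper_width: 0.088
```

```bash
cat > look.py <<'E'
import sys
from h import *
c,p,d=snap("wrist",sys.argv[1]); s=r.get_state()
print(s["time_s"],s["tcp_pos"],s["eef_rot"],s["joints"].round(1),c["origin"],c["orientation"])
for t in ("dial_axis","knob_grip","handle_grip","housing_proud","housing_flush"): print(t,find("wrist",c,t))
E
python3 look.py w1.png
```

```text
2.6 [ 0.5576155  -0.15208699  0.2269659 ] [-1.79855557e+02  1.78734996e-01 -1.56724017e+02] [  4.2  11.3 -12.1   0.1 -66.4 -70.9] [ 0.49683411 -0.17683774  0.38529973] [1.65502477e+02 1.64222045e-01 1.13221520e+02]
dial_axis []
knob_grip [([0.6278, -0.0548, 0.1018], 0.87), ([0.5235, -0.0523, 0.1069], 0.16)]
handle_grip [([0.5261, -0.0542, 0.1088], 0.94)]
housing_proud []
housing_flush [([0.6721, -0.2786, -0.0016], 0.32)]
```

View pics/w1.png

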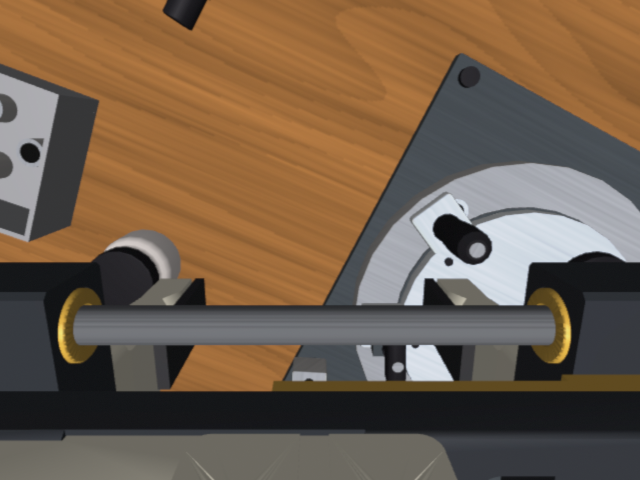

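Wrist view: the handle is at (465,240) and the knob at (397,362), partly hidden by the gripper. I shift so the knob is clear, then measure again.

Call:
{"fn": "send_rows", "kwargs": {
  "motion": [
    {"travel":[-0.0275,0.012,-0.003],"spin":0},
    {"travel":[-0.0275,0.012,-0.003],"spin":0},
    {"travel":[-0.0275,0.012,-0.003],"spin":0},
    {"travel":[-0.0275,0.012,0],"spin":0},
    {"travel":[0,0,0],"spin":0}
  ],
  "gripper": 0.1
}}

```text
time_s: 3.27
tcp_pos: [0.6376, -0.0744, 0.2382]
eef_rot: [-179.8, 0.2, -157.8]
contact_force: [0.3, -0.1, -0.3]
gripper_width: 0.0598
```

```bash
python3 look.py w2.png
```

```text
3.3167 [ 0.63625676 -0.07562573  0.23825434] [-179.84400073    0.18998102 -157.81929876] [ 10.7  16.8  -3.2   0.1 -69.8 -78.6] [ 0.57507296 -0.09943228  0.39642297] [165.49944551   0.17223863 112.15255211]
dial_axis [([0.5808, 0.0481, 0.0568], 0.69)]
knob_grip [([0.6277, -0.0574, 0.1025], 0.56)]
handle_grip [([0.5265, -0.0512, 0.1079], 0.84)]
housing_proud [([0.5255, 0.0835, 0.0543], 0.62)]
housing_flush []
```

View pics/w2.png

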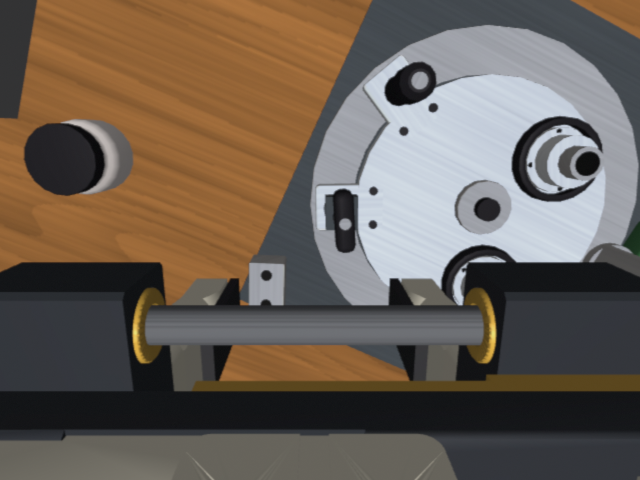

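The proud bush is confirmed in the nest at (560,160), on the robot side. The knob bar runs from (343,192) to (345,250). I'll refine the knob's pose from depth.

```bash
cat > cloud.py <<'E'
from h import *
def cloud(n="wrist"):
    c,p,d=snap(n); M,o=camT(c)
    f=240/np.tan(np.radians(c["fov_y"]/2)); v,u=np.mgrid[:480,:640]
    P=np.stack([(u-c["cx"])/f*d,(v-c["cy"])/f*d,d],-1)@M.T+o; P[d==0]=np.nan
    return P,p
def blob(P,ctr,rad,z0,z1):
    m=(np.hypot(P[...,0]-ctr[0],P[...,1]-ctr[1])<rad)&(P[...,2]>z0)&(P[...,2]<z1)
    return P[m]
def rect(q):
    (c,w,a)=cv2.minAreaRect((q[:,:2]*1000).astype(np.float32)); return np.round(c,1),np.round(w,1),round(a,1),np.median(q[:,2]).round(4),np.max(q[:,2]).round(4),len(q)
E
python3 - <<'E'
from cloud import *
P,p=cloud()
for z0 in (.095,.105,.112): print("knob",rect(blob(P,(.627,-.056),.035,z0,.125)))
print("handle",rect(blob(P,(.526,-.052),.03,.115,.14)))
print("plate z",np.nanmedian(blob(P,(.60,.0),.03,.04,.07)[:,2]))
print("bush",rect(blob(P,(.5255,.0835),.03,.092,.12)))
E
```

```text
knob (array([624.7, -57.8]), array([44.4, 14.4]), 26.0, np.float64(0.1154), np.float64(0.1188), 1248)
knob (array([624.7, -57.7]), array([44.3, 14. ]), 26.0, np.float64(0.1154), np.float64(0.1188), 1206)
knob (array([624.6, -57.7]), array([43.3, 13.7]), 25.6, np.float64(0.1156), np.float64(0.1188), 1105)
handle (array([524.5, -52.6]), array([22.6, 22.9]), 19.2, np.float64(0.1251), np.float64(0.1289), 1218)
plate z 0.056319957465332915
bush (array([524.4,  83.5]), array([23.9, 23.4]), 82.3, np.float64(0.1003), np.float64(0.1034), 1100)
```

Call:
{"fn": "send_rows", "kwargs": {
  "motion": [
    {"travel":[0.002,0.0105,0.02],"spin":-2.3},
    {"travel":[0.002,0.0105,0.025],"spin":0},
    {"travel":[0,0,0.025],"spin":0},
    {"travel":[0,0,0.025],"spin":0},
    {"travel":[0,0,0],"spin":0}
  ]
}}

```text
time_s: 4.03
tcp_pos: [0.6224, -0.0622, 0.145]
eef_rot: [-179.7, 0.7, -155.7]
contact_force: [-0.5, -0.2, -1.1]
gripper_width: 0.0482
```

Call:
{"fn": "send_rows", "kwargs": {
  "motion": [
    {"travel":[-0.004,0.003,0.015],"spin":0},
    {"travel":[0,0,0.02],"spin":0},
    {"travel":[0,0,0.015],"spin":0},
    {"travel":[0,0,0.006],"spin":0},
    {"travel":[0,0,0],"spin":0}
  ]
}}

```text
time_s: 4.45
tcp_pos: [0.6271, -0.0604, 0.0933]
eef_rot: [-179.5, 0.9, -155.8]
contact_force: [0.7, 0.3, 0.8]
gripper_width: 0.0481
```

Call:
{"fn": "send_rows", "kwargs": {
  "motion": [
    {"travel":[0.0005,0.0033,0.006],"spin":0},
    {"travel":[0,0,0],"spin":0}
  ]
}}

```text
time_s: 4.62
tcp_pos: [0.6263, -0.058, 0.0892]
eef_rot: [-179.5, 1.0, -155.9]
contact_force: [-0.4, 0.4, -0.4]
gripper_width: 0.0479
```

Call:
{"fn": "send_rows", "kwargs": {
  "motion": [
    {"travel":[0,0,0],"spin":0},
    {"travel":[0,0,0],"spin":0},
    {"travel":[0,0,0],"spin":0},
    {"travel":[0,0,0],"spin":0},
    {"travel":[0,0,0],"spin":0}
  ],
  "gripper": -1,
  "squeeze": 40
}}

```text
time_s: 5.03
tcp_pos: [0.6282, -0.0577, 0.0933]
eef_rot: [-179.4, 1.3, -155.8]
contact_force: [-0.7, 0.0, 0.6]
gripper_width: 0.0204
```

Call:
{"fn": "send_rows", "kwargs": {
  "motion": [
    {"travel":[0.001,0,0.004],"spin":0},
    {"travel":[0,0,0],"spin":0},
    {"travel":[0,0,0],"spin":0}
  ]
}}

```text
time_s: 5.28
tcp_pos: [0.6282, -0.0557, 0.0908]
eef_rot: [-179.5, 1.5, -155.8]
contact_force: [0.6, -2.4, -1.6]
gripper_width: 0.0138
```

Call:
{"fn": "send_rows", "kwargs": {
  "motion": [
    {"travel":[0,0,-0.005],"spin":0},
    {"travel":[0,0,-0.005],"spin":0},
    {"travel":[0,0,-0.004],"spin":0},
    {"travel":[0,0,0],"spin":0}
  ]
}}

```text
time_s: 5.62
tcp_pos: [0.6264, -0.0565, 0.103]
eef_rot: [-179.5, 1.3, -155.8]
contact_force: [1.8, -0.9, -7.4]
gripper_width: 0.0136
```

Call:
{"fn": "send_rows", "kwargs": {
  "motion": [
    {"travel":[0,0,-0.004],"spin":0},
    {"travel":[0,0,0],"spin":0}
  ]
}}

```text
time_s: 5.78
tcp_pos: [0.6254, -0.0569, 0.1063]
eef_rot: [-179.5, 1.2, -155.9]
contact_force: [2.4, 0.3, -7.6]
gripper_width: 0.0135
```

Lifted 15.5 mm and carrying only the spring load of about 7.6 N. I twist anticlockwise.

Call:
{"fn": "send_rows", "kwargs": {
  "motion": [
    {"travel":[0,0,0],"spin":-5},
    {"travel":[0,0,0],"spin":-6},
    {"travel":[0,0,0],"spin":-6},
    {"travel":[0,0,0],"spin":-6},
    {"travel":[0,0,0],"spin":-6}
  ]
}}

```text
time_s: 6.2
tcp_pos: [0.624, -0.0561, 0.1044]
eef_rot: [-179.2, 0.8, -126.0]
contact_force: [2.3, -0.4, -8.7]
gripper_width: 0.0134
```

Call:
{"fn": "send_rows", "kwargs": {
  "motion": [
    {"travel":[0,0,-0.001],"spin":-7},
    {"travel":[0,0,0],"spin":-7},
    {"travel":[0,0,-0.001],"spin":-7},
    {"travel":[0,0,0],"spin":-7},
    {"travel":[0,0,0],"spin":-7}
  ]
}}

```text
time_s: 6.62
tcp_pos: [0.622, -0.0557, 0.1042]
eef_rot: [-179.1, 0.3, -90.1]
contact_force: [2.6, -2.6, -7.9]
gripper_width: 0.0138
```

Call:
{"fn": "send_rows", "kwargs": {
  "motion": [
    {"travel":[0,0,0],"spin":-7},
    {"travel":[0,0,0],"spin":-7},
    {"travel":[0,0,0],"spin":-6},
    {"travel":[0,0,0],"spin":0}
  ]
}}

```text
time_s: 6.95
tcp_pos: [0.6204, -0.0562, 0.1027]
eef_rot: [-179.3, 0.0, -69.2]
contact_force: [2.3, -1.2, -4.7]
gripper_width: 0.0137
```

Call:
{"fn": "send_rows", "kwargs": {
  "motion": [
    {"travel":[0,0,0],"spin":0},
    {"travel":[0,0,0],"spin":0},
    {"travel":[0,0,0],"spin":0},
    {"travel":[0,0,0],"spin":0}
  ],
  "gripper": 0
}}

```text
time_s: 7.28
tcp_pos: [0.622, -0.056, 0.1054]
eef_rot: [-179.1, -0.0, -69.7]
contact_force: [0.1, -0.5, -0.1]
gripper_width: 0.0348
```

Call:
{"fn": "send_rows", "kwargs": {
  "motion": [
    {"travel":[0,0,-0.02],"spin":0},
    {"travel":[0,0,-0.03],"spin":0},
    {"travel":[0,0,-0.03],"spin":0},
    {"travel":[0,0,-0.03],"spin":0},
    {"travel":[0,0,0],"spin":0}
  ]
}}

```text
time_s: 7.7
tcp_pos: [0.6195, -0.0566, 0.2202]
eef_rot: [-179.2, -0.1, -70.1]
contact_force: [1.1, 0.3, 1.1]
gripper_width: 0.0436
```

```bash
python3 - <<'E'
from cloud import *
P,p=cloud(); cv2.imwrite('pics/w3.png',p); s=r.get_state(); print(s["tcp_pos"],s["eef_rot"],s["gripper_width"],s["joints"].round(1))
for z0 in (.105,.122): print("knob",rect(blob(P,(.623,-.056),.04,z0,.135)) if len(blob(P,(.623,-.056),.04,z0,.135))>5 else None)
q=blob(P,(.526,-.052),.03,.115,.14); print("handle",rect(q) if len(q) else None)
c=r.get_calibration("scene");r.capture("scene");print(find("scene",c,"handle_grip"),find("scene",c,"knob_grip"))
c=r.get_calibration("side");r.capture("side");print(find("side",c,"handle_grip"),find("side",c,"knob_grip"))
E
```

```text
[ 0.61853274 -0.05636291  0.21758874] [-1.79298940e+02  2.69752105e-02 -7.01782477e+01] 0.04411776017406226 [ 12.7  15.5  -7.7  -0.1 -66.1   7.2]
knob (array([621.2, -59.4]), array([14. , 43.3]), 20.4, np.float64(0.1271), np.float64(0.1303), 1499)
knob (array([621.1, -59.3]), array([13.9, 43.1]), 20.2, np.float64(0.1272), np.float64(0.1303), 1438)
handle None
[([0.5242, -0.0499, 0.1068], 0.52)] [([0.6176, -0.0588, 0.1161], 0.61)]
[([0.52, -0.0471, 0.101], 0.59), ([0.7222, -0.0878, 0.0132], 0.39)] [([0.6184, -0.0586, 0.1141], 0.71), ([0.4031, -0.4203, -0.0009], 0.3)]
```

View pics/w3.png

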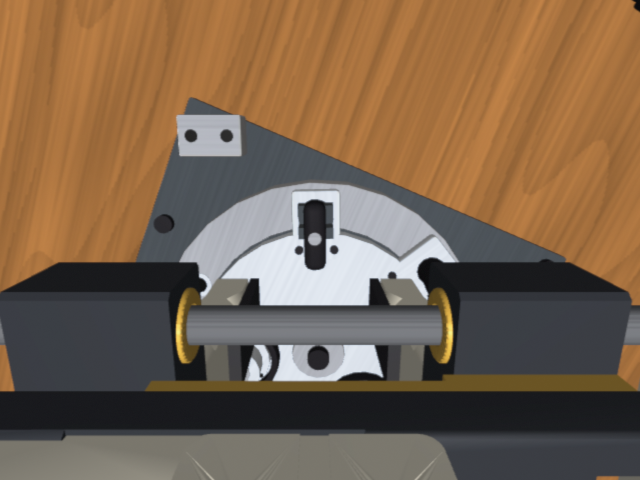

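The knob is parked: bar top at 0.127 m, turned about 88°, with the plate drifted only about -0.03 rad. I reorient for the handle.

Call:
{"fn": "send_rows", "kwargs": {
  "motion": [
    {"travel":[0,0,0],"spin":6.5},
    {"travel":[0,0,0],"spin":6.5},
    {"travel":[0,0,0],"spin":6.5},
    {"travel":[0,0,0],"spin":6.5},
    {"travel":[0,0,0],"spin":6.5}
  ],
  "gripper": 0.3
}}

```text
time_s: 8.47
tcp_pos: [0.6141, -0.0569, 0.2064]
eef_rot: [179.6, 0.0, -103.9]
contact_force: [-0.2, -0.1, -0.1]
gripper_width: 0.0565
```

Call:
{"fn": "send_rows", "kwargs": {
  "motion": [
    {"travel":[0,0,0],"spin":6.5},
    {"travel":[0,0,0],"spin":6.5},
    {"travel":[0,0,0],"spin":6.5},
    {"travel":[0,0,0],"spin":6.5},
    {"travel":[0,0,0],"spin":6.5}
  ]
}}

```text
time_s: 8.88
tcp_pos: [0.6123, -0.0572, 0.2009]
eef_rot: [179.4, -0.7, -138.1]
contact_force: [-1.0, -0.0, -0.5]
gripper_width: 0.0569
```

Call:
{"fn": "send_rows", "kwargs": {
  "motion": [
    {"travel":[0.016,0.0165,-0.001],"spin":0},
    {"travel":[0.016,0.0165,-0.001],"spin":0},
    {"travel":[0.016,0.0165,-0.001],"spin":0},
    {"travel":[0.016,0.0165,0],"spin":0},
    {"travel":[0,0,0],"spin":0}
  ]
}}

```text
time_s: 9.3
tcp_pos: [0.5157, -0.0508, 0.1986]
eef_rot: [179.1, -1.3, -138.8]
contact_force: [-1.3, -0.3, -0.9]
gripper_width: 0.0566
```

```bash
python3 - <<'E'
from cloud import *
P,p=cloud(); cv2.imwrite('pics/w4.png',p); s=r.get_state(); print(s["tcp_pos"],s["eef_rot"],s["gripper_width"],s["joints"].round(1))
q=blob(P,(.521,-.051),.03,.115,.14); print("handle",rect(q) if len(q) else None)
c=r.get_calibration("wrist"); print(find("wrist",c,"handle_grip"))
E
```

```text
[ 0.51745233 -0.05071224  0.19878769] [ 179.13874049   -1.23011104 -138.73504918] 0.05736043320040367 [ 15.9   8.1 -19.8  -0.3 -63.6 -64.5]
handle (array([520. , -50.3]), array([22.6, 22.6]), 52.2, np.float64(0.125), np.float64(0.1288), 1252)
[([0.5221, -0.0517, 0.1077], 0.71)]
```

Call:
{"fn": "send_rows", "kwargs": {
  "motion": [
    {"travel":[-0.002,-0.002,0.025],"spin":0},
    {"travel":[0,0,0.03],"spin":0},
    {"travel":[0,0,0.03],"spin":0},
    {"travel":[0,0,0],"spin":0}
  ]
}}

```text
time_s: 9.73
tcp_pos: [0.5251, -0.0508, 0.1128]
eef_rot: [179.4, -0.9, -138.7]
contact_force: [-0.8, -1.2, -0.3]
gripper_width: 0.057
```

Call:
{"fn": "send_rows", "kwargs": {
  "motion": [
    {"travel":[0.003,0.003,0.012],"spin":0},
    {"travel":[0,0,0.012],"spin":0},
    {"travel":[0,0,0.004],"spin":0},
    {"travel":[0,0,0],"spin":0}
  ]
}}

```text
time_s: 10.07
tcp_pos: [0.5238, -0.0512, 0.0846]
eef_rot: [179.4, -1.1, -138.6]
contact_force: [0.1, -0.3, -0.2]
gripper_width: 0.0567
```

Call:
{"fn": "send_rows", "kwargs": {
  "motion": [
    {"travel":[0,0,0],"spin":0},
    {"travel":[0,0,0],"spin":0},
    {"travel":[0,0,0],"spin":0},
    {"travel":[0,0,0],"spin":0},
    {"travel":[0,0,0],"spin":0}
  ],
  "gripper": -1,
  "squeeze": 15
}}

```text
time_s: 10.48
tcp_pos: [0.527, -0.0508, 0.0884]
eef_rot: [179.6, -0.9, -138.6]
contact_force: [-1.4, 3.3, -2.5]
gripper_width: 0.0295
```

Call:
{"fn": "send_rows", "kwargs": {
  "motion": [
    {"travel":[0.002,0.002,0.003],"spin":0},
    {"travel":[0,0,0],"spin":0},
    {"travel":[0,0,0],"spin":0}
  ]
}}

```text
time_s: 10.73
tcp_pos: [0.5251, -0.0503, 0.0865]
eef_rot: [179.7, -0.7, -138.6]
contact_force: [1.8, 0.1, -2.8]
gripper_width: 0.0226
```

Call:
{"fn": "send_rows", "kwargs": {
  "motion": [
    {"travel":[0.003,0.0095,0],"spin":0},
    {"travel":[0.002,0.01,0],"spin":0},
    {"travel":[0.0013,0.01,0],"spin":0},
    {"travel":[0.0005,0.01,0],"spin":0}
  ]
}}

```text
time_s: 11.07
tcp_pos: [0.4942, -0.0251, 0.0865]
eef_rot: [179.8, -0.7, -138.7]
contact_force: [5.9, 0.7, -5.0]
gripper_width: 0.0226
```

```bash
cat > arc.py <<'E'
from h import *
s=r.get_state(); p=s["tcp_pos"]; C=np.array([.579,.048]); v=p[:2]-C
a=np.degrees(np.arctan2(v[1],v[0])); print("t",round(s["time_s"],2),"pos",p.round(4),s["eef_rot"].round(1),"F",s["contact_force"].round(1),"w",s["gripper_width"].round(4),"rad",np.hypot(*v).round(4),"dial deg",round((a if a<0 else a-360)+118.5,2))
E
python3 arc.py
```

```text
Traceback (most recent call last):
  File "arc.py", line 3, in <module>
    a=np.degrees(np.arctan2(v[1],v[0])); print("t",round(s["time_s"],2),"pos",p.round(4),s["eef_rot"].round(1),"F",s["contact_force"].round(1),"w",s["gripper_width"].round(4),"rad",np.hypot(*v).round(4),"dial deg",round((a if a<0 else a-360)+118.5,2))
                                                                                                                                                   ^^^^^^^^^^^^^^^^^^^^^^^^
AttributeError: 'float' object has no attribute 'round'
```

Call:
{"fn": "send_rows", "kwargs": {
  "motion": [
    {"travel":[-0.0005,0.01,0],"spin":0},
    {"travel":[-0.0014,0.0099,0],"spin":0},
    {"travel":[-0.0022,0.0097,0],"spin":0},
    {"travel":[-0.003,0.0095,0],"spin":0}
  ]
}}

```text
time_s: 11.4
tcp_pos: [0.4723, 0.0135, 0.0866]
eef_rot: [179.9, -0.4, -138.6]
contact_force: [9.2, -0.7, -10.3]
gripper_width: 0.0229
```

```bash
sed -i 's/s\["gripper_width"\].round(4)/round(s["gripper_width"],4)/' arc.py; python3 arc.py
```

```text
t 11.4 pos [0.4723 0.0135 0.0866] [ 179.9   -0.4 -138.6] F [  9.2  -0.7 -10.3] w 0.0229 rad 0.1121 dial deg -43.58
```

Call:
{"fn": "send_rows", "kwargs": {
  "motion": [
    {"travel":[-0.0054,0.0085,0.001],"spin":0},
    {"travel":[-0.0055,0.0085,0],"spin":0},
    {"travel":[-0.006,0.008,0],"spin":0},
    {"travel":[0,0,0],"spin":0}
  ]
}}

```text
time_s: 11.73
tcp_pos: [0.4664, 0.048, 0.0866]
eef_rot: [-180.0, -0.3, -138.4]
contact_force: [8.1, -1.5, -8.3]
gripper_width: 0.0229
```

```bash
python3 arc.py; python3 - <<'E'
from cloud import *
P,p=cloud(); cv2.imwrite('pics/w5.png',p)
C=np.array([.579,.048])
for nm,g,rad,z0,z1 in (("knob",(.516,-.047),.035,.118,.135),("bush",(.579,.114),.04,.09,.112),("handle",(.466,.045),.03,.118,.135)):
    q=blob(P,g,rad,z0,z1); print(nm,rect(q) if len(q)>5 else None)
for n in ("wrist","scene","side"):
    c=r.get_calibration(n)
    if n!="wrist": r.capture(n)
    print(n,[find(n,c,t) for t in ("knob_grip","housing_proud","ram_axis","handle_grip")])
E
```

```text
t 11.73 pos [0.4664 0.048  0.0866] [-180.    -0.3 -138.4] F [ 8.1 -1.5 -8.3] w 0.0229 rad 0.1126 dial deg -61.52
knob (array([504.7, -41.2]), array([37.3,  7.6]), 46.7, np.float64(0.1233), np.float64(0.1291), 2818)
bush None
handle (array([465.8,  45.1]), array([23.9, 34.3]), 42.0, np.float64(0.127), np.float64(0.135), 2607)
wrist [[([0.5103, -0.0425, 0.1169], 0.67)], [], [], [([0.4637, 0.0469, 0.104], 0.59)]]
scene [[([0.5093, -0.0418, 0.1171], 0.65)], [([0.5855, 0.1109, 0.057], 0.92), ([0.5785, 0.0478, 0.0567], 0.62)], [([0.5801, 0.1171, 0.058], 0.64)], [([0.3989, -0.4219, 0.0022], 0.27)]]
side [[], [([0.5806, 0.1099, 0.0576], 0.65)], [], []]
```

View pics/w5.png

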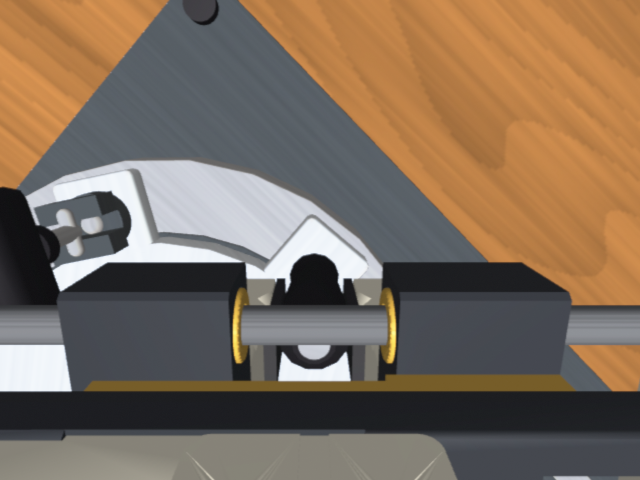

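The plate is swung. The handle is in the jaws at (314,300), and the knob is at the left edge, still parked. I release, rise and measure the plate angle before re-gripping the knob.

Call:
{"fn": "send_rows", "kwargs": {
  "motion": [
    {"travel":[0,0,0],"spin":0},
    {"travel":[0,0,0],"spin":0},
    {"travel":[0,0,0],"spin":0},
    {"travel":[0,0,0],"spin":0}
  ],
  "gripper": 0.2
}}

```text
time_s: 12.82
tcp_pos: [0.4635, 0.0486, 0.0866]
eef_rot: [179.9, -0.5, -138.3]
contact_force: [-0.1, 0.3, -0.1]
gripper_width: 0.0439
```

Call:
{"fn": "send_rows", "kwargs": {
  "motion": [
    {"travel":[0,0,-0.02],"spin":0},
    {"travel":[0,0,-0.03],"spin":0},
    {"travel":[0,0,-0.035],"spin":0},
    {"travel":[0,0,-0.035],"spin":0},
    {"travel":[0,0,0],"spin":0}
  ]
}}

```text
time_s: 13.23
tcp_pos: [0.4606, 0.048, 0.2096]
eef_rot: [179.8, -1.1, -138.3]
contact_force: [1.4, 0.5, 0.2]
gripper_width: 0.0527
```

```bash
python3 arc.py
```

```text
t 13.23 pos [0.4606 0.048  0.2096] [ 179.8   -1.1 -138.3] F [1.4 0.5 0.2] w 0.0527 rad 0.1184 dial deg -61.51
```

Call:
{"fn": "send_rows", "kwargs": {
  "motion": [
    {"travel":[0.005,-0.025,0],"spin":0},
    {"travel":[0.006,-0.026,0],"spin":0},
    {"travel":[0.006,-0.026,0],"spin":0},
    {"travel":[0.005,-0.025,0],"spin":0},
    {"travel":[0,0,0],"spin":-5}
  ]
}}

```text
time_s: 13.65
tcp_pos: [0.5137, -0.0439, 0.2144]
eef_rot: [179.8, -0.6, -133.1]
contact_force: [-0.7, -0.9, 0.2]
gripper_width: 0.0528
```

Call:
{"fn": "send_rows", "kwargs": {
  "motion": [
    {"travel":[0,0,0],"spin":-4.5},
    {"travel":[0,0,0],"spin":0}
  ]
}}

```text
time_s: 13.82
tcp_pos: [0.5134, -0.0456, 0.2139]
eef_rot: [179.7, -0.7, -128.4]
contact_force: [-0.2, -0.2, -0.1]
gripper_width: 0.0525
```

```bash
python3 arc.py; python3 - <<'E'
from cloud import *
P,p=cloud(); cv2.imwrite('pics/w6.png',p)
for nm,g,rad,z0,z1 in (("knob",(.512,-.043),.04,.118,.135),("handle",(.464,.045),.03,.115,.135)):
    q=blob(P,g,rad,z0,z1); print(nm,rect(q) if len(q)>5 else None)
c=r.get_calibration("wrist"); print([find("wrist",c,t) for t in ("knob_grip","housing_proud","dial_axis","handle_grip")])
E
```

```text
t 13.82 pos [ 0.5134 -0.0456  0.2139] [ 179.7   -0.7 -128.4] F [-0.2 -0.2 -0.1] w 0.0525 rad 0.1143 dial deg -6.52
knob (array([511. , -44.1]), array([44.1, 14. ]), 53.2, np.float64(0.1271), np.float64(0.1301), 1513)
handle (array([468.5,  34.9]), array([7. , 1.6]), 28.4, np.float64(0.1188), np.float64(0.1237), 61)
[[([0.5117, -0.0429, 0.1148], 0.71)], [], [([0.5767, 0.0467, 0.0586], 0.9)], [([0.4645, 0.0457, 0.1086], 0.77)]]
```

View pics/w6.png

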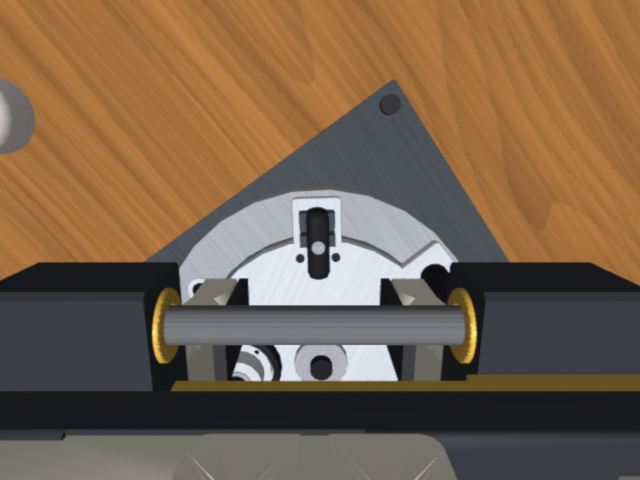

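The housing's flange edge shows at (255,360), the knob bar at (318,243) and the handle at (435,280). The knob chord of 114.5 mm gives a swing of 59.7° (60° wanted), and the knob is still parked. I re-grip it.

Call:
{"fn": "send_rows", "kwargs": {
  "motion": [
    {"travel":[0,0.003,0.025],"spin":-1.5},
    {"travel":[0,0,0.03],"spin":0},
    {"travel":[0,0,0.03],"spin":0},
    {"travel":[0,0,0],"spin":0}
  ],
  "gripper": 0
}}

```text
time_s: 14.4
tcp_pos: [0.5119, -0.0414, 0.1298]
eef_rot: [-180.0, -0.3, -127.1]
contact_force: [-0.8, 0.1, -0.6]
gripper_width: 0.0446
```

Call:
{"fn": "send_rows", "kwargs": {
  "motion": [
    {"travel":[0.0025,-0.001,0.012],"spin":0},
    {"travel":[0,0,0.012],"spin":0},
    {"travel":[0,0,0.004],"spin":0},
    {"travel":[0,0,0],"spin":0}
  ]
}}

```text
time_s: 14.73
tcp_pos: [0.5122, -0.0432, 0.1042]
eef_rot: [-179.9, -0.3, -127.1]
contact_force: [-0.9, -0.7, 0.3]
gripper_width: 0.044
```

Call:
{"fn": "send_rows", "kwargs": {
  "motion": [
    {"travel":[0,0,0.001],"spin":0},
    {"travel":[0,0,0.001],"spin":0},
    {"travel":[0,0,0],"spin":0},
    {"travel":[0,0,0],"spin":0},
    {"travel":[0,0,0],"spin":0}
  ],
  "gripper": -1,
  "squeeze": 25
}}

```text
time_s: 15.15
tcp_pos: [0.5148, -0.0422, 0.1068]
eef_rot: [-179.7, -0.1, -127.1]
contact_force: [-2.4, 3.2, -1.7]
gripper_width: 0.0159
```

Call:
{"fn": "send_rows", "kwargs": {
  "motion": [
    {"travel":[0,0,0],"spin":0},
    {"travel":[0,0,0],"spin":0},
    {"travel":[0,0,0],"spin":0}
  ]
}}

```text
time_s: 15.4
tcp_pos: [0.5147, -0.0422, 0.1068]
eef_rot: [-179.7, -0.1, -127.1]
contact_force: [0.7, 0.6, -1.8]
gripper_width: 0.0134
```

Call:
{"fn": "send_rows", "kwargs": {
  "motion": [
    {"travel":[0,0,-0.001],"spin":6},
    {"travel":[0,0,0],"spin":7},
    {"travel":[0,0,0],"spin":7},
    {"travel":[0,0,0],"spin":7}
  ]
}}

```text
time_s: 15.73
tcp_pos: [0.5144, -0.0423, 0.1067]
eef_rot: [-179.7, 0.0, -154.7]
contact_force: [0.6, -1.5, -0.9]
gripper_width: 0.0136
```

Call:
{"fn": "send_rows", "kwargs": {
  "motion": [
    {"travel":[0,0,0],"spin":7},
    {"travel":[0,0,0],"spin":7},
    {"travel":[0,0,0],"spin":7},
    {"travel":[0,0,0],"spin":7}
  ]
}}

```text
time_s: 16.07
tcp_pos: [0.514, -0.0432, 0.1064]
eef_rot: [-179.7, 0.1, 176.6]
contact_force: [1.2, -0.6, -3.6]
gripper_width: 0.0141
```

Call:
{"fn": "send_rows", "kwargs": {
  "motion": [
    {"travel":[0,0,0],"spin":7},
    {"travel":[0,0,0],"spin":7},
    {"travel":[0,0,0],"spin":7},
    {"travel":[0,0,0],"spin":7},
    {"travel":[0,0,0],"spin":5}
  ]
}}

```text
time_s: 16.48
tcp_pos: [0.512, -0.0437, 0.1036]
eef_rot: [-179.6, 0.1, 142.5]
contact_force: [1.0, -0.3, -7.3]
gripper_width: 0.0138
```

Call:
{"fn": "send_rows", "kwargs": {
  "motion": [
    {"travel":[-0.0013,0.0025,0.002],"spin":0},
    {"travel":[0,0,0.003],"spin":0},
    {"travel":[0,0,0.003],"spin":0},
    {"travel":[0,0,0],"spin":0}
  ]
}}

```text
time_s: 16.82
tcp_pos: [0.5135, -0.0443, 0.095]
eef_rot: [-179.4, 0.0, 142.7]
contact_force: [-1.7, -3.3, 0.1]
gripper_width: 0.0137
```

Call:
{"fn": "send_rows", "kwargs": {
  "motion": [
    {"travel":[0,0,0.002],"spin":0},
    {"travel":[0,0,0],"spin":0}
  ]
}}

```text
time_s: 16.98
tcp_pos: [0.5148, -0.0453, 0.0952]
eef_rot: [-179.4, 0.2, 143.1]
contact_force: [-0.8, -3.5, -6.7]
gripper_width: 0.014
```

Call:
{"fn": "send_rows", "kwargs": {
  "motion": [
    {"travel":[0,0,0],"spin":0},
    {"travel":[0,0,0],"spin":0},
    {"travel":[0,0,0],"spin":0},
    {"travel":[0,0,0],"spin":0},
    {"travel":[0,0,0],"spin":0}
  ],
  "gripper": 0
}}

```text
time_s: 17.4
tcp_pos: [0.5171, -0.0442, 0.096]
eef_rot: [-179.6, 0.3, 143.5]
contact_force: [-0.4, -1.0, -0.4]
gripper_width: 0.0407
```

Call:
{"fn": "send_rows", "kwargs": {
  "motion": [
    {"travel":[0,0,-0.02],"spin":0},
    {"travel":[0,0,-0.03],"spin":0},
    {"travel":[0,0,-0.035],"spin":0},
    {"travel":[0,0,-0.035],"spin":0},
    {"travel":[0,0,0],"spin":0}
  ]
}}

```text
time_s: 17.82
tcp_pos: [0.5161, -0.043, 0.2184]
eef_rot: [-179.3, 0.1, 143.6]
contact_force: [1.5, -0.0, 0.4]
gripper_width: 0.0435
```

```bash
python3 - <<'E'
from cloud import *
P,p=cloud(); cv2.imwrite('pics/w7.png',p); print(r.get_state()["time_s"],r.get_state()["tcp_pos"])
for nm,g,rad,z0,z1 in (("knob",(.512,-.043),.04,.1,.135),):
    q=blob(P,g,rad,z0,z1); print(nm,rect(q) if len(q)>5 else None)
c=r.get_calibration("wrist"); print([find("wrist",c,t) for t in ("knob_grip","housing_flush","dial_axis","handle_grip")])
for n in ("scene","side"):
    c,p,d=snap(n,n+"7.png"); print(n,[find(n,c,t) for t in ("knob_grip","housing_proud","housing_flush","ram_axis","stop_block","wrench")])
E
```

```text
17.8667 [ 0.51490057 -0.04276063  0.21557428]
knob (array([511.2, -44.2]), array([13.3, 43.8]), 53.5, np.float64(0.1155), np.float64(0.119), 1361)
[[([0.5127, -0.0425, 0.1013], 0.83)], [], [([0.5775, 0.0481, 0.0563], 0.58)], [([0.4659, 0.0467, 0.106], 0.75)]]
scene [[([0.5117, -0.0445, 0.1041], 0.62), ([0.5852, 0.1181, 0.0595], 0.19)], [([0.5828, 0.1125, 0.0576], 0.93), ([0.4602, 0.2502, 0.0155], 0.59)], [([0.639, 0.013, 0.0583], 0.81), ([0.5823, 0.1132, 0.0573], 0.31)], [([0.5833, 0.1164, 0.0557], 0.85)], [([0.7159, -0.0854, 0.0162], 0.76)], [([0.4601, 0.2505, 0.0193], 0.72)]]
side [[([0.5099, -0.0454, 0.102], 0.5)], [([0.5797, 0.1136, 0.0574], 0.96)], [([0.6351, 0.0137, 0.057], 0.68), ([0.7216, -0.0878, 0.0177], 0.47)], [], [([0.7227, -0.0885, 0.0155], 0.72)], [([0.4655, 0.2525, 0.015], 0.73), ([0.5824, 0.0543, 0.0012], 0.69)]]
```

View pics/w7.png

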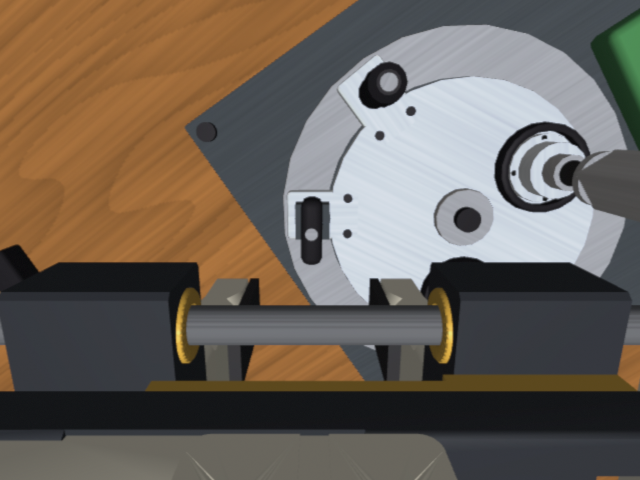

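View pics/side7.png

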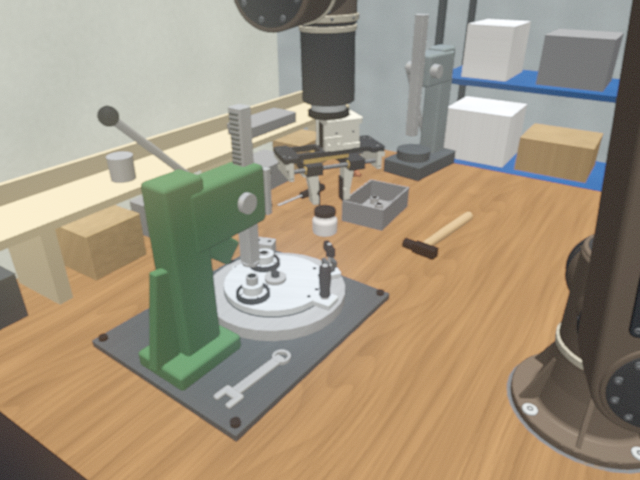

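The knob top is back at 0.1155 m, against 0.1154 m when it was home at the start. The bar lies along the rim, the proud housing is under the ram, and the bystanders haven't moved. I hand in.

```bash
python3 -c "
from plant import r
print(r.get_state()['contact_force']); print(r.close_job())"
```

```text
[ 0.09993075 -0.40145462 -0.48951805]
the job is handed in; nothing more can be done
None
```

I pulled the knob up, twisted it about 88° so it stayed out, swung the plate clockwise to its -60° station by the handle, then twisted the knob back. The job is handed in. No verdict is reported, so these are my own last checks:

- **Pin:** it reads as home. The knob top is at 115.5 mm, against 115.4 mm when it was home at the start, and the wings lie along the rim again.
- **Plate:** the knob had moved through a chord matching about 59.7° just before the pin dropped, and its position was the same after.
- **Housings:** the proud housing reads about 2–4 mm from the ram axis (8 mm allowed), at about 57 mm height. Both housings looked seated in their nests.
- **Surroundings:** the stop block and wrench read within a few mm of where they started, and the jar, bin and mallet looked unmoved in the last side picture. The gripper was clear, with no contact force.
- **Limits:** it took about 18 s of the 64 s allowed, and the highest force I read was about 14 N.

Small disagreements: the gripper's reported position sat 3–4 mm from the camera's knob position on both knob grasps. The plate drifted about -0.03 rad during the first twist, within the 0.1 rad allowed.

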